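# Fetch the bushing from among the bottles and fit it

### The job

The brass bushing is hemmed in by the red can, the blue bottle and the yellow tin on the white board. First clear all three aside, so that they stand together on the round grey parking mat; then fetch the bushing and slide it fully home in the green bearing block, collar down on the block; then stand each container back in the middle of the pad of its own colour. Keep the containers upright throughout and leave the amber glass jar where it is.

Things in the scene. Friction and masses are not known exactly. Their poses are not given: they have to be found in the camera images.
- red_can: red spray can with a pale band and a black cap, 48 mm across, 106 mm tall; stands upright at the start on the pad of its own colour on the white board. Straight-sided and smooth from the bottom up to 85 mm, so grip it round the body (best about 70 mm up, above everything else on the board); a narrower cap (28 mm across) above. Loose, 0.15 to 0.31 kg. Origin: centre of its underside, z up its axis; round, so yaw does not matter
- blue_bottle: blue plastic bottle with a white band and a white cap, 44 mm across, 104 mm tall; stands upright at the start on the pad of its own colour on the white board. Straight-sided and smooth from the bottom up to 85 mm, so grip it round the body (best about 70 mm up, above everything else on the board); a narrower cap (28 mm across) above. Loose, 0.15 to 0.31 kg. Origin: centre of its underside, z up its axis; round, so yaw does not matter
- yellow_tin: yellow tin with a dark band and a steel cap, 50 mm across, 100 mm tall; stands upright at the start on the pad of its own colour on the white board. Straight-sided and smooth from the bottom up to 85 mm, so grip it round the body (best about 70 mm up, above everything else on the board); a narrower cap (28 mm across) above. Loose, 0.15 to 0.31 kg. Origin: centre of its underside, z up its axis; round, so yaw does not matter
- bushing: brass flanged bushing, 50 mm tall, standing sleeve down on the white board (top of the board 12 mm above the bench), in the middle between the three containers. Lower part: sleeve 28 mm across and 30 mm long with a 4 mm chamfer at its foot (23 mm across at the very end). Upper part: collar 40 mm across and 20 mm tall, to grip by. A dark disc marks the middle of its top. Loose, 0.14 to 0.28 kg. Origin: centre of its underside (foot of the sleeve), z up its axis; round
- red_pad: round red pad, 64 mm across, 3 mm thick, fixed on the white board so that its top lies 15 mm above the bench. Origin: centre of its underside, 12 mm above the bench. The three pads lie in a triangle, each 58 mm from the board's centre; which colour lies where changes. The matching container belongs on it
- blue_pad: round blue pad, 64 mm across, 3 mm thick, fixed on the white board so that its top lies 15 mm above the bench. Origin: centre of its underside, 12 mm above the bench. The three pads lie in a triangle, each 58 mm from the board's centre; which colour lies where changes. The matching container belongs on it
- yellow_pad: round yellow pad, 64 mm across, 3 mm thick, fixed on the white board so that its top lies 15 mm above the bench. Origin: centre of its underside, 12 mm above the bench. The three pads lie in a triangle, each 58 mm from the board's centre; which colour lies where changes. The matching container belongs on it
- bearing_block: green bearing block fixed to the bench, 80 x 80 mm and 40 mm high, with an upright blind bore in the middle of its flat top: 29.5 mm across, 34 mm deep, mouth chamfered 3 mm; a bolted foot 14 mm high (bolt heads to 21 mm) stands out on two sides to 70 mm from the centre. Origin: centre of its underside, straight below the bore, z up. With the bushing home, the collar rests on the block's top, so that the bushing's foot is 10 mm above this origin
- parking_mat: round dark grey parking mat, 210 mm across, 4 mm thick, fixed flat on the bench, empty at the start, with room for all three containers. Origin: centre of its underside, on the bench
- glass_jar: amber glass jar with a white lid, 56 mm across, 85 mm tall, standing on the bench at the far side; not part of the job, to be left alone. Origin: centre of its underside

How it is judged:
On the way, in this order (a step that is already met when the one before it is completed fails the run):
1. the red can, the blue bottle and the yellow tin all stand upright on the parking mat (horizontal distance between each of red_can, blue_bottle, yellow_tin and parking_mat below 0.085 m and z of each of red_can, blue_bottle, yellow_tin in the frame of parking_mat below 0.009 m and angle between each of red_can, blue_bottle, yellow_tin's own z axis and vertical below 0.12 rad and linear speed of each of red_can, blue_bottle, yellow_tin below 0.03 m/s), for 0.2 s.
2. the bushing is fully home in the bore of the bearing block (horizontal distance between bushing and bearing_block below 0.004 m and z of bushing in the frame of bearing_block below 0.0135 m and angle between bushing's own z axis and vertical below 0.08 rad and linear speed of bushing below 0.03 m/s), for 0.2 s.
At the end, for the whole second after the job is handed in: Bushing in the block's bore: within 4 mm of its axis, upright (0.08 rad), foot under 13.5 mm above the block's underside. Red can, blue bottle and yellow tin each on the pad of its own colour, within 12 mm of its centre, upright (0.12 rad). All at rest (all of step 2 and horizontal distance between red_can and red_pad below 0.012 m and z of red_can in the frame of red_pad below 0.007 m and angle between each of red_can, blue_bottle, yellow_tin's own z axis and vertical below 0.12 rad and linear speed of each of red_can, blue_bottle, yellow_tin below 0.03 m/s and horizontal distance between blue_bottle and blue_pad below 0.012 m and z of blue_bottle in the frame of blue_pad below 0.007 m and horizontal distance between yellow_tin and yellow_pad below 0.012 m and z of yellow_tin in the frame of yellow_pad below 0.007 m); the robot touches nothing.
It fails at once if a container is tipped over (beyond 0.6 rad) (angle between any of red_can, blue_bottle, yellow_tin's own z axis and vertical above 0.6 rad).
It fails at once if the amber glass jar is shifted by more than 20 mm (distance of glass_jar from where it was at the start of the episode above 0.02 m).
It also fails if it takes over 144 s, if anything falls off the work surface, if the arm or the gripper's body presses on something with over 40 N, if the wrist force passes 120 N, or if a joint passes its speed limit or range.

### The arm

A 6-joint arm with a two-finger parallel gripper is mounted at the origin on the work surface. World frame = base frame: x ahead of the robot, y to its left, z up, the work surface at z = 0. Lengths are in m, angles in rad, forces in N, time in s.
With the tool pointing down it reaches from about 0.425 to 0.95 m from the base axis. Payload 14.7 kg.
Tool frame: the origin (TCP) lies midway between the tips of the shut fingers; the grasp point (between the pads) lies 19 mm behind it; z points along the fingers, y is the line along which they close (so a half turn about z gives the same grasp; the last joint's range is limited). The gripper opens to 85 mm and grips with 20 to 120 N. Pads are 22 mm wide; open, the fingers measure 114 mm over their backs; the gripper's body (76 mm by 85 mm) begins 54 mm behind the grasp point. The pads swing forward as they close: fully open they stand 13 mm farther back than shut.
Start: joints at [-1.179, 0.48, 1.596, -0, 1.065, -0.047], TCP at [0.276, -0.588, 0.231] pointing down, gripper open.
Joint ranges: [-2.75, 2.75], [-0.82, 2.05], [0.23, 2.67], [-1.56, 4.7], [0.09, 2.69], [-2.92, 2.92]. Speed limits (rad/s): [1.89, 1.89, 2.39, 3.01, 3.01, 3.01].

### API

Orientations are given as a rotation vector (axis times angle).
In Python, from station import env, optics gives the robot as it stands. The module is installed in compiled form; this text tells all that it offers. Calls block until the motion is done:
- env.reach(position, orientation): joint-space move of the TCP to a pose.
- env.move_linear(position, attitude=None, vel=0.15, threshold=None): straight line of the TCP; attitude=None keeps the orientation; vel is the mean speed in m/s. With threshold (N) it stops when the force on the tool has changed by that much, and returns True; else False.
- env.set_joints(angles): joint-space move.
- env.open_gripper() and env.clamp(): open the fingers fully, or close them until they stop; the grip force is fixed at half the most.
- env.pause(seconds).
- env.inverse_kinematics(position, orientation): joint angles nearest the present ones, or None.
- optics.camera(name): name is "scene" or "side" or "wrist"; returns the picture (384x512x3 uint8, blue, green, red); there is no depth.
- optics.get_calibration(name): a dict with "fov_y" (degrees; the focal length in pixels is half the picture's height over the tangent of half this angle, whatever the lens; pixels are square), "cx", "cy" (the principal point, pixels), "R" (3x3) and "t" (3): a world point X has camera coordinates R X + t; the wrist camera has in their place "hand_eye" (4x4, takes a point from camera to tool coordinates, whose origin is the TCP and whose axes are the flange's). Camera axes: x right, y down, z forward; pixel columns grow to the right and rows downward; lengths in m; the calibration is good to about 2 mm. The wrist camera is an equidistant fisheye: a pixel r from the principal point sees the ray r / f radians off the axis. A picture is of the moment at which its call begins: read the wrist's pose just before it. get_calibration takes no time and is no camera call.
A pose or a line that the arm cannot do raises env.PlanningError and nothing moves.
- env.hand_in(): hands the job in; it is judged then, once.
Readings, each from a call of its own:
- env.get_time_s(): time.
- env.get_joints(): joint angles.
- env.get_qd(): joint speeds.
- env.get_effort(): joint torques, N m.
- env.get_tool_pos(): TCP position.
- env.get_eef_rot(): TCP orientation.
- env.get_contact_force(): force on the tool from outside, world axes, zero at the start.
- env.get_moment(): the same for the moment, N m.
- env.get_finger_gap(): finger opening in m.
- env.get_grip_force(): force on a finger pad.
Only numpy, scipy, OpenCV 4.12 (cv2) and the standard library are available. Lean on these libraries where they do the work, as an engineer would, in place of code of your own. Each camera call takes 0.05 s, during which the arm holds its last target. There are 200 camera calls.

## Working session

There is one attempt and no reset: what is moved stays moved. The work goes in short steps, each a Python script; the robot and the scene stay as the last script left them, time stands still between calls to the robot, and variables do not carry over. Pictures are saved under pics/ and viewed, at most 14 in all, crops included, and the job is handed in when it is done.

```bash
mkdir -p pics; python3 - <<'E'
from station import env, optics
import cv2, numpy as np
for n in ["scene","side","wrist"]:
    im=optics.camera(n); cv2.imwrite(f"pics/{n}0.png",im)
    c=optics.get_calibration(n); print(n,{k:np.round(v,4).tolist() for k,v in c.items()})
a=[cv2.imread(f"pics/{n}0.png") for n in ["scene","side"]]
print(env.get_time_s(),env.get_tool_pos(),env.get_eef_rot())
E
```

```text
scene {'fov_y': 42.3407, 'cx': 253.1141, 'cy': 193.1069, 'R': [[-0.8216, 0.57, 0.004], [0.4751, 0.6886, -0.5478], [-0.315, -0.4482, -0.8366]], 't': [0.4907, -0.2345, 1.5313]}
side {'fov_y': 56.6744, 'cx': 254.4132, 'cy': 186.4935, 'R': [[-0.8975, -0.4406, 0.0175], [-0.2511, 0.4781, -0.8417], [0.3625, -0.7598, -0.5397]], 't': [0.5366, 0.1975, 0.5974]}
wrist {'fov_y': 65.7065, 'cx': 256.8173, 'cy': 190.5238, 'hand_eye': [[0.001, -0.9536, -0.3012, 0.0774], [1.0, 0.001, 0.0002, -0.0002], [0.0001, -0.3012, 0.9536, -0.1424], [0.0, 0.0, 0.0, 1.0]]}
0.15 [ 0.27603448 -0.58810211  0.23079449] [-3.06531279e+00 -6.83494995e-01  2.64716486e-04]
```

View pics/scene0.png

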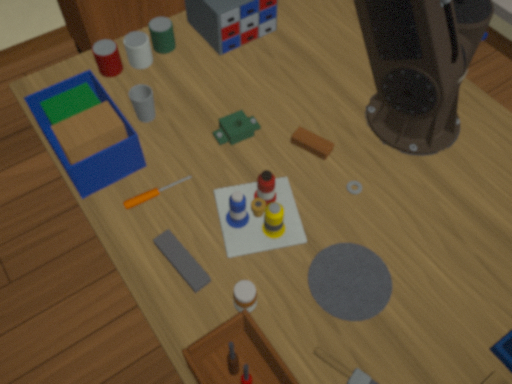

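View pics/side0.png

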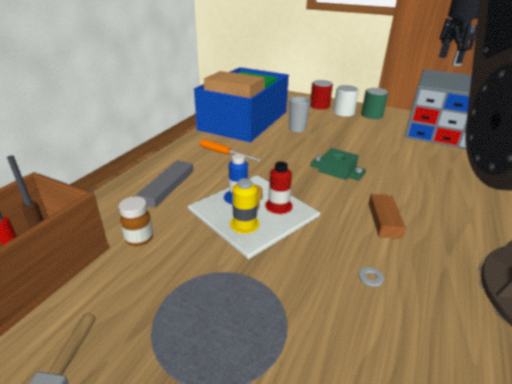

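The scene view shows the board around (260,215) with red (266,188), blue (237,210), yellow (274,220) and the bushing (258,206). The mat is at (350,280), the block at (237,127) and the jar at (245,293). In the side view yellow is in front of the bushing.

```bash
cat > h.py <<'E'
from station import env, optics
import cv2, numpy as np
from scipy.spatial.transform import Rotation as Rn
def shot(n):
    p,r=np.array(env.get_tool_pos()),np.array(env.get_eef_rot())
    im=optics.camera(n); c=optics.get_calibration(n)
    f=192/np.tan(np.radians(c["fov_y"])/2); cc=np.array([c["cx"],c["cy"]])
    if n=="wrist":
        T=np.eye(4); T[:3,:3]=Rn.from_rotvec(r).as_matrix(); T[:3,3]=p
        M=T@np.array(c["hand_eye"])
    else:
        R=np.array(c["R"]); M=np.eye(4); M[:3,:3]=R.T; M[:3,3]=-R.T@np.array(c["t"])
    return im,(n,f,cc,M)
def cast(cam,px,z):
    n,f,cc,M=cam; d=(np.atleast_2d(px).astype(float)-cc)/f
    if n=="wrist":
        r=np.linalg.norm(d,axis=1,keepdims=True)+1e-12; v=np.hstack([d/r*np.sin(r),np.cos(r)])
    else: v=np.hstack([d,np.ones((len(d),1))])
    v=v@M[:3,:3].T; o=M[:3,3]
    return (o+v*((z-o[2])/v[:,2:]))[:,:2]
def mask(im,lo,hi):
    return cv2.inRange(cv2.cvtColor(im,cv2.COLOR_BGR2HSV),np.array(lo),np.array(hi))
def blobs(m,amin=30):
    cs,_=cv2.findContours(m,cv2.RETR_EXTERNAL,cv2.CHAIN_APPROX_NONE)
    return sorted([c[:,0,:] for c in cs if cv2.contourArea(c)>amin],key=lambda c:-cv2.contourArea(c))
def circ(P):  # least-squares circle
    A=np.c_[2*P,np.ones(len(P))]; s=np.linalg.lstsq(A,(P**2).sum(1),rcond=None)[0]
    return s[:2],np.sqrt(s[2]+s[:2]@s[:2])
def down(yaw):  # tool down, closing line (tool y) at angle yaw to world x
    y=np.array([np.cos(yaw),np.sin(yaw),0]); z=np.array([0,0,-1.]); x=np.cross(y,z)
    return Rn.from_matrix(np.c_[x,y,z]).as_rotvec()
E
python3 - <<'E'
from h import *
im,cam=shot("scene")
for name,px,z in [("red cap",(266,176),.121),("blue cap",(237,198),.119),("yel cap",(274,207),.115),("bush",(258,203),.062),("block",(237,122),.04),("jar",(245,287),.085),("mat",(350,281),.004)]:
    print(name,cast(cam,px,z).round(3))
im2,cam2=shot("side")
for name,px,z in [("red cap",(281,166),.121),("blue cap",(238,158),.119),("yel cap",(245,185),.115),("jar",(133,204),.085),("mat",(221,325),.004),("block",(342,157),.04)]:
    print(name,cast(cam2,px,z).round(3))
E
```

```text
red cap [[ 0.553 -0.008]]
blue cap [[0.65  0.005]]
yel cap [[0.588 0.076]]
bush [[0.594 0.017]]
block [[ 0.475 -0.26 ]]
jar [[0.757 0.197]]
mat [[0.516 0.304]]
red cap [[ 0.541 -0.004]]
blue cap [[0.637 0.004]]
yel cap [[0.577 0.087]]
jar [[0.755 0.202]]
mat [[0.506 0.305]]
block [[ 0.468 -0.26 ]]
```

```bash
python3 - <<'E'
from h import *
for i,(x,y,z) in enumerate([(.475,-.26,.25),(.592,.025,.30),(.51,.304,.35)]):
    env.reach([x,y,z],down(0)); im,cam=shot("wrist")
    cv2.imwrite(f"pics/w{i}.png",im); np.save(f"pics/w{i}.npy",np.array(cam,dtype=object),allow_pickle=True)
print(env.get_time_s())
a=[cv2.imread(f"pics/w{i}.png") for i in range(3)]
cv2.imwrite("pics/tri.png",cv2.resize(np.vstack([np.hstack(a[:2]),np.hstack([a[2],a[2]*0])]),(800,600)))
E
```

```text
4.1583
```

View pics/tri.png

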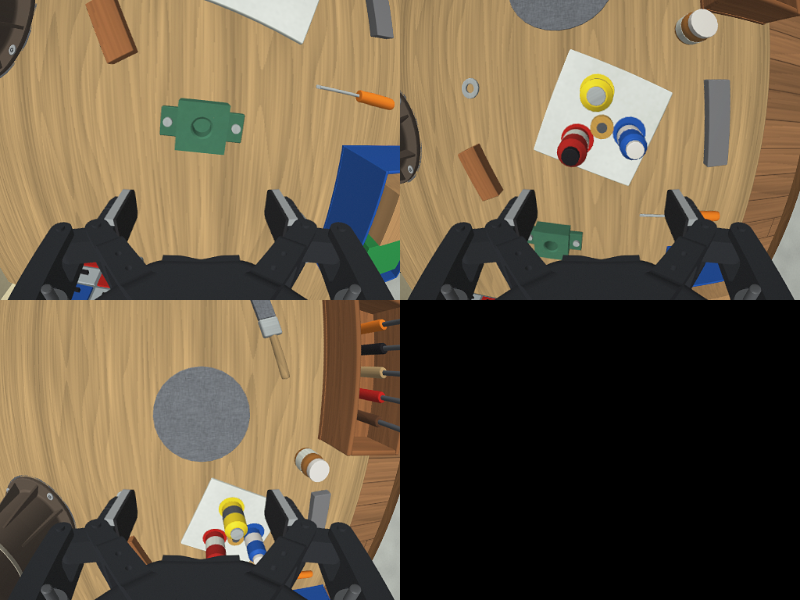

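Wrist pictures: block with bore at about (202,126) of panel 1. In panel 2 yellow is at the top, red lower left, blue lower right and the bushing disc at about (602,128). The mat is clear in panel 3. I'll look closer at the board and bore.

```bash
python3 - <<'E'
from h import *
a=cv2.imread("pics/w1.png")[80:225,190:340]; b=cv2.imread("pics/w0.png")[110:210,190:330]
a=cv2.resize(a,None,fx=4,fy=4,interpolation=cv2.INTER_CUBIC)
cv2.imwrite("pics/cropA.png",a)
L=lambda i:tuple(np.load(f"pics/w{i}.npy",allow_pickle=True))
# mat
im=cv2.imread("pics/w2.png"); m=mask(im,[100,10,60],[140,90,150]); c=blobs(m)[0]
print("mat",circ(cast(L(2),c,.004)))
# board
im=cv2.imread("pics/w1.png"); c=L(1)
m=mask(im,[0,0,180],[180,40,255]); m[:,:150]=0; bb=blobs(m)[0]; 
P=cast(c,cv2.convexHull(bb)[:,0],.012); r=cv2.minAreaRect(P.astype(np.float32)); print("board",r)
# pads: lower envelope of colour at z=.015 -> raw pixel centroids
for n,lo,hi in [("yellow",[22,120,100],[35,255,255]),("blue",[105,120,60],[125,255,255]),("red",[170,120,60],[180,255,255])]:
    m=mask(im,lo,hi); m[240:]=0; q=blobs(m)[0]; print(n,len(q),q.min(0),q.max(0))
# block
im=cv2.imread("pics/w0.png"); m=mask(im,[65,80,30],[90,255,255]); m[250:]=0; q=blobs(m)[0]; print("block px",q.min(0),q.max(0),q.mean(0))
cv2.imwrite("pics/cropB.png",cv2.resize(b,None,fx=4,fy=4,interpolation=cv2.INTER_CUBIC))
E
```

```text
mat (array([0.51178319, 0.30006697]), np.float64(0.10243272478782053))
board ((0.5921133160591125, 0.02103877067565918), (0.20785582065582275, 0.2076457142829895), 67.5782470703125)
yellow 132 [230  95] [273 142]
blue 272 [273 150] [315 204]Traceback (most recent call last):
  File "<stdin>", line 15, in <module>
IndexError: list index out of range
```

View pics/cropA.png

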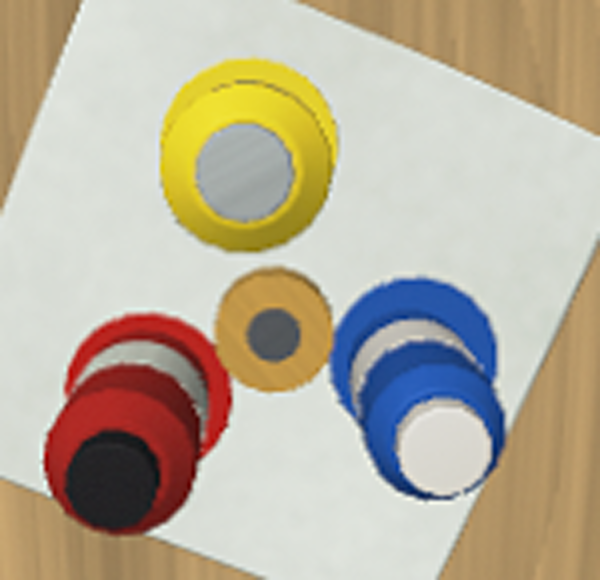

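Crop A (px = 190 + x/4, 80 + y/4): steel cap (245,171), black cap (112,480), white cap (447,447) and bushing disc (274,334). The pad arcs are visible under each container.

```bash
python3 - <<'E'
from h import *
from scipy.optimize import least_squares
L=lambda i:tuple(np.load(f"pics/w{i}.npy",allow_pickle=True))
c=L(1); cr=lambda p:np.array(p,float)/4+[190,80]-.4
for n,p,z in [("yel",(245,171),.115),("red",(112,480),.121),("blue",(447,447),.119),("bush",(274,334),.062)]:
    print(n,cast(c,cr(p),z).round(4), "r" ,)
for n,a in [("yel",[(250,58),(190,82),(163,130),(310,85),(336,140)]),("red",[(145,314),(90,340),(67,385),(231,385),(205,458)]),("blue",[(415,278),(350,308),(331,360),(496,360),(470,300)])]:
    P=cast(c,cr(a),.015); s=least_squares(lambda u:np.linalg.norm(P-u,axis=1)-.032,P.mean(0)); print("pad",n,s.x.round(4),"res",s.fun.round(4))
im=cv2.imread("pics/w0.png"); m=mask(im,[60,60,20],[95,255,255]); print([ (len(q),q.mean(0)) for q in blobs(m,50)])
# bore views: camera straight over the bore, yaw 0 and pi
b=np.array([.472,-.26])
for i,yaw in enumerate([0,np.pi]):
    x=np.array([-np.sin(yaw),np.cos(yaw)])
    t=b-.0*x
    q=env.inverse_kinematics([t[0],t[1],.2],down(yaw)); print(yaw,None if q is None else np.round(q,2))
    if q is None: continue
    env.reach([t[0],t[1],.2],down(yaw)); im,cam=shot("wrist"); cv2.imwrite(f"pics/b{i}.png",im); np.save(f"pics/b{i}.npy",np.array(cam,dtype=object),allow_pickle=True)
print(env.get_time_s())
k=[cv2.resize(cv2.imread(f"pics/b{i}.png")[90:240,160:360],(800,600))  for i in (0,1)]
cv2.imwrite("pics/bore.png",cv2.resize(np.vstack(k),(400,600)))
E
```

```text
yel [[0.5855 0.076 ]] r
red [[ 0.5469 -0.0113]] r
blue [[ 0.6432 -0.002 ]] r
bush [[0.5937 0.0185]] r
pad yel [0.5847 0.0762] res [ 0.0006 -0.0002 -0.0008 -0.0003 -0.0007]
pad red [ 0.5472 -0.0163] res [ 0.0003 -0.0009 -0.0007 -0.0008 -0.0008]
pad blue [ 0.6458 -0.0029] res [ 0.0004 -0.     -0.0011 -0.0009 -0.0003]
[(324, array([257.61111111, 161.13271605])), (147, array([489.69387755, 323.42857143]))]
0 [-0.56  0.36  1.89 -0.    0.89 -0.56]
3.141592653589793 [-0.56  0.36  1.89  0.    0.89  2.58]
9.1167
```

View pics/bore.png

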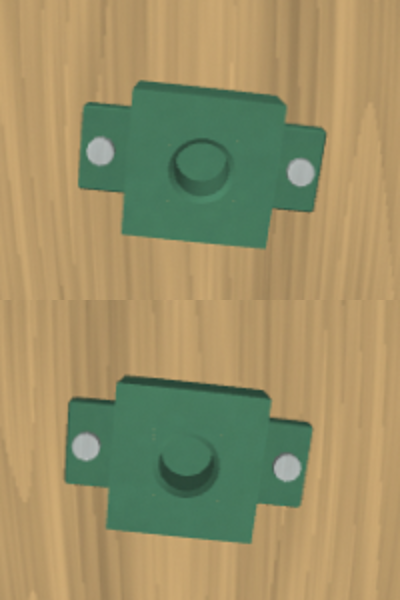

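Top panel: chamfer mouth centre at about (201,168). Bottom panel: about (187,165). Crop scale is 2.

```bash
python3 - <<'E'
from h import *
out=[]
for i,(cx,cy) in enumerate([(201,168),(187,165)]):
    cam=tuple(np.load(f"pics/b{i}.npy",allow_pickle=True)); im=cv2.imread(f"pics/b{i}.png")
    print("manual",cast(cam,[cx/2+160-.25,cy/2+90-.25],.04).round(4))
    g=cv2.resize(im[90:240,160:360],(800,600),interpolation=cv2.INTER_CUBIC)
    cv2.imwrite(f"pics/bb{i}.png",g)
    # top face: bright green, split from the side faces by value
    hsv=cv2.cvtColor(g,cv2.COLOR_BGR2HSV); gm=cv2.inRange(hsv,(60,60,20),(95,255,255))
    v=np.median(hsv[...,2][int(cy*2)+90:int(cy*2)+120, int(cx*2)-60:int(cx*2)+60]); print("v",v)
    top=cv2.morphologyEx(((gm>0)&(abs(hsv[...,2]-v)<12)).astype(np.uint8)*255,cv2.MORPH_OPEN,np.ones((7,7)))
    # hole edges: radial steps out of the top-face mask from inside
    P=[]
    for a in np.radians(np.arange(0,360,4)):
        for r in range(95,40,-1):
            x,y=int(cx*2+r*np.cos(a)),int(cy*2+r*np.sin(a))
            if not top[y,x]: P.append((x,y)); break
    P=np.array(P,float); W=cast(cam,P/4+[160,90]-.375,.04); 
    for _ in range(4):
        c,r=circ(W); e=abs(np.linalg.norm(W-c,axis=1)-r); W=W[e<max(.0008,np.median(e)*2)]
    print("hole",c.round(4),r.round(4),len(W))
    # top face outline by min rect after cutting the feet
    q=blobs(cv2.morphologyEx(top,cv2.MORPH_OPEN,np.ones((5,5))),2000)
    for k in q[:3]:
        h=cast(cam,k/4+[160,90]-.375,.04); r_=cv2.minAreaRect(h.astype(np.float32)); print(np.round(r_[0],4),np.round(r_[1],4),r_[2])
E
```

```text
manual [[ 0.4765 -0.2592]]
v 121.0
hole [ 0.4764 -0.2601] 0.0172 59
[ 0.4752 -0.2606] [0.0798 0.1264] 83.7885513305664
manual [[ 0.4759 -0.2611]]
v 120.0
hole [ 0.4754 -0.26  ] 0.0165 55
[ 0.4765 -0.261 ] [0.0796 0.1264] 83.9814453125
```

```bash
cat >> h.py <<'E'
PAD={"yellow":np.array([.5847,.0762]),"red":np.array([.5472,-.0163]),"blue":np.array([.6458,-.0029])}
CAN={"yellow":np.array([.5855,.076]),"red":np.array([.5469,-.0113]),"blue":np.array([.6432,-.002])}
BC=np.mean(list(PAD.values()),0); MAT=np.array([.5118,.3001]); BORE=np.array([.4760,-.2602])
SLOT={k:MAT+PAD[k]-BC for k in PAD}
Q=down(np.pi/2)
def carry(a,za,b,zb,rot=Q,up=.20):
    """grip at TCP (a,za), set down at (b,zb), contact stop"""
    env.reach([*a,up],rot); env.move_linear([*a,za],vel=.2,threshold=15)
    env.clamp(); print("gap",round(env.get_finger_gap(),4),"F",round(env.get_grip_force(),1),end=" ")
    env.move_linear([*a,up],vel=.2); env.move_linear([*b,up],vel=.3)
    env.move_linear([*b,zb+.01],vel=.2); hit=env.move_linear([*b,zb-.003],vel=.03,threshold=6)
    print("hit",hit,"z",round(env.get_tool_pos()[2],4),"gap",round(env.get_finger_gap(),4),end=" ")
    env.open_gripper(); env.move_linear([*b,up],vel=.25); print("t",env.get_time_s())
E
python3 - <<'E'
from h import *
for k in ["yellow","red","blue"]: print(k,end=" "); carry(CAN[k],.066,SLOT[k],.055)
env.reach([*MAT,.35],down(0)); im,cam=shot("wrist"); cv2.imwrite("pics/m1.png",im); s=optics.camera("side")
np.save("pics/m1.npy",np.array(cam,dtype=object),allow_pickle=True)
cv2.imwrite("pics/m1c.png",cv2.resize(np.hstack([im,s]),(800,300)))
E
```

```text
yellow gap 0.0486 F 60.4 hit True z 0.0561 gap 0.0484 t 18.225
red gap 0.0469 F 59.6 hit True z 0.0558 gap 0.0467 t 25.1833
blue gap 0.0427 F 59.7 hit True z 0.0558 gap 0.0426 t 32.0667
```

View pics/m1c.png

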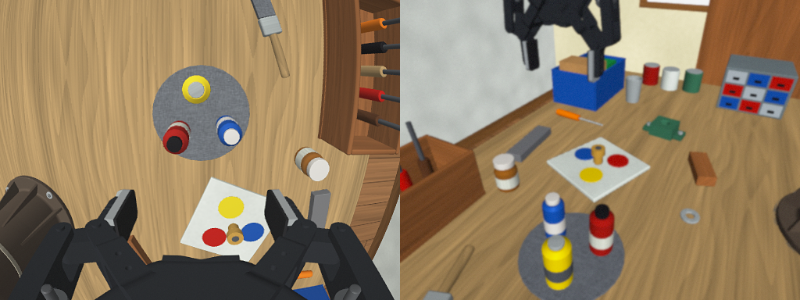

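All three stand on the mat near its middle (wrist panel: 196,90; 176,135; 230,130). The pads and bushing are now in clear view, so I measure them again.

```bash
python3 - <<'E'
from h import *
for yaw in (0,np.pi):
    env.reach([*BC,.25],down(yaw)); im,cam=shot("wrist")
    for n,rs in [("yellow",[([20,120,100],[35,255,255])]),("blue",[([105,120,60],[125,255,255])]),("red",[([170,120,60],[180,255,255]),([0,150,60],[5,255,255])])]:
        m=sum(mask(im,*r) for r in rs); m[230:]=0
        q=blobs(m); q=min(q,key=lambda k:np.linalg.norm(cast(cam,k,.015).mean(0)-PAD[n])); P=cast(cam,q,.015); 
        for _ in range(4): c,r=circ(P); e=abs(np.linalg.norm(P-c,axis=1)-r); P=P[e<max(.001,2*np.median(e))]
        print(n,c.round(4),r.round(4),(c-PAD[n]).round(4))
    g=cv2.cvtColor(im,cv2.COLOR_BGR2HSV); m=cv2.inRange(g,(0,0,30),(180,80,130)); m[230:]=0
    for q in blobs(m,15):
        c=cast(cam,q,.062).mean(0)
        if np.linalg.norm(c-BC)<.03: print("bush",c.round(4),len(q))
    cv2.imwrite(f"pics/bd{int(yaw)}.png",im)
print(env.get_time_s())
E
```

```text
yellow [0.5848 0.0776] 0.0307 [0.0001 0.0014]
blue [ 0.646  -0.0018] 0.0305 [0.0002 0.0011]
red [ 0.5467 -0.0151] 0.0304 [-0.0005  0.0012]
bush [0.5937 0.0184] 41
yellow [0.5848 0.0776] 0.0307 [0.0001 0.0014]
blue [ 0.646  -0.0017] 0.0305 [0.0002 0.0012]
red [ 0.5467 -0.0151] 0.0305 [-0.0005  0.0012]
bush [0.5935 0.0183] 41
35.2167
```

```bash
python3 - <<'E'
from h import *
b=np.array([.5936,.0183]); z=.042
for yaw in (0,np.pi/2):
    env.reach([*b,.11],down(yaw)); env.move_linear([*b,z],vel=.15,threshold=15)
    env.clamp(); print("gap",env.get_finger_gap(),"F",env.get_grip_force(),env.get_tool_pos())
    if yaw==0: env.open_gripper(); env.move_linear([*b,.11],vel=.15)
env.move_linear([*b,.15],vel=.1); env.move_linear([*BORE,.15],vel=.2)
im,cam=shot("wrist"); cv2.imwrite("pics/held.png",im)
print(env.get_time_s(),env.get_contact_force(),env.get_finger_gap())
E
```

```text
gap 0.037020186062054795 F 58.71134161949158 [0.59402698 0.01828722 0.04289125]
gap 0.03731574862977947 F 58.923484683036804 [0.59418003 0.01828809 0.04293165]
43.5833 [-0.20216414  0.40529828 -2.40306124] 0.036889622809790516
```

View pics/held.png

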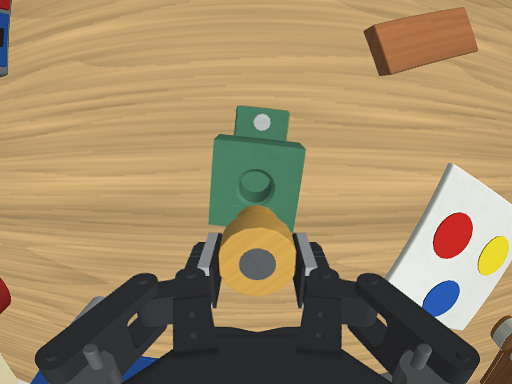

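The bushing is held upright between the fingers (disc at 257,264), with the bore in view at (256,185). Inserting now.

```bash
python3 - <<'E'
from h import *
env.move_linear([*BORE,.078],vel=.1); p=env.get_tool_pos(); print(p)
t=BORE+(BORE-p[:2]); print(t)
hit=env.move_linear([*t,.041],vel=.02,threshold=12)
print(hit,env.get_tool_pos(),env.get_contact_force(),env.get_moment(),env.get_finger_gap(),env.get_time_s())
E
```

```text
[ 0.47632755 -0.26033898  0.07841139]
[ 0.47567245 -0.26006102]
False [ 0.47636632 -0.26048576  0.04120715] [ 4.93972645 -2.33889903  1.18647089] [-0.43399223 -0.83894127  0.04629362] 0.03684348429740875 46.45
```

```bash
python3 - <<'E'
from h import *
p=env.get_tool_pos(); env.open_gripper(); env.move_linear([*p[:2],.12],vel=.15)
env.clamp(); print(env.move_linear([*BORE,.058],vel=.04,threshold=8), env.get_tool_pos(),env.get_contact_force())
env.move_linear([*BORE,.2],vel=.2); env.open_gripper()
im,cam=shot("wrist"); s=optics.camera("scene"); print(env.get_time_s())
m=mask(im,[0,0,30],[180,80,130]); 
for q in blobs(m,15):
    c=cast(cam,q,.060).mean(0)
    if np.linalg.norm(c-BORE)<.03: print("disc",c.round(4),c-BORE)
cv2.imwrite("pics/home.png",np.hstack([cv2.resize(im[90:240,160:360],(400,300)),cv2.resize(s[80:230,150:350],(400,300))]))
E
```

```text
True [ 0.47597713 -0.26018251  0.06001877] [-1.94185739  0.628047    9.2277698 ]
51.5417
disc [ 0.476  -0.2601] [2.38628495e-05 7.64096161e-05]
```

View pics/home.png

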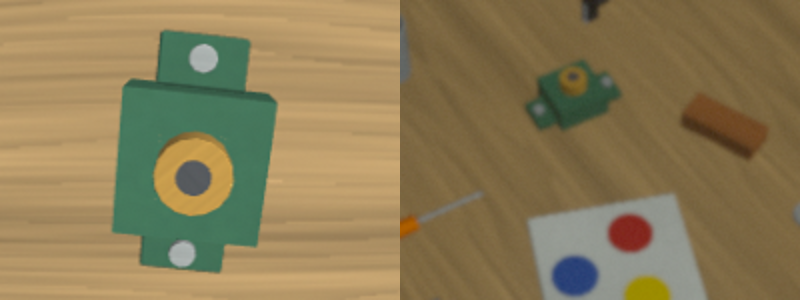

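The bushing is home: top at z = 0.060, disc on the bore axis at (193,178). Now I return the containers, gripping along x so they centre in the other axis too.

```bash
python3 - <<'E'
from h import *
N={"red":np.array([.5467,-.0151]),"blue":np.array([.646,-.0018]),"yellow":np.array([.5848,.0776])}
for k in ["red","blue","yellow"]: print(k,end=" "); carry(SLOT[k],.056,N[k],.067,rot=down(0))
env.reach([.60,-.10,.30],down(0)); im,_=shot("wrist"); env.reach([.40,-.45,.3],down(0)); s=optics.camera("side"); c=optics.camera("scene")
print(env.get_time_s())
cv2.imwrite("pics/end.png",np.vstack([cv2.resize(im,(400,300)),cv2.resize(s[110:300,140:393],(400,300))]))
cv2.imwrite("pics/end2.png",cv2.resize(c[80:230,170:370],(600,450)))
E
```

```text
red gap 0.0465 F 59.1 hit True z 0.0678 gap 0.0468 t 59.4417
blue gap 0.0427 F 59.9 hit True z 0.0679 gap 0.0422 t 66.2417
yellow gap 0.0483 F 60.3 hit True z 0.0681 gap 0.0484 t 73.25
75.725
```

View pics/end.png

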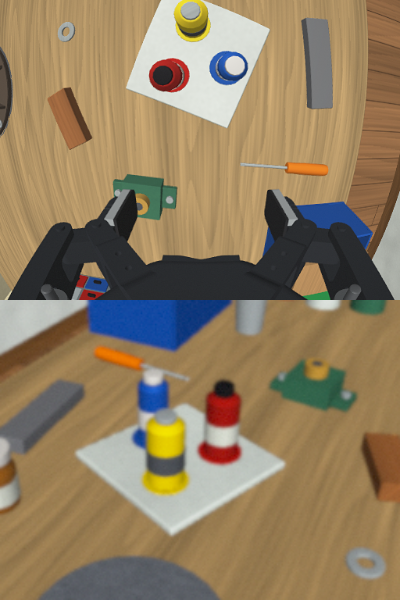

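View pics/end2.png

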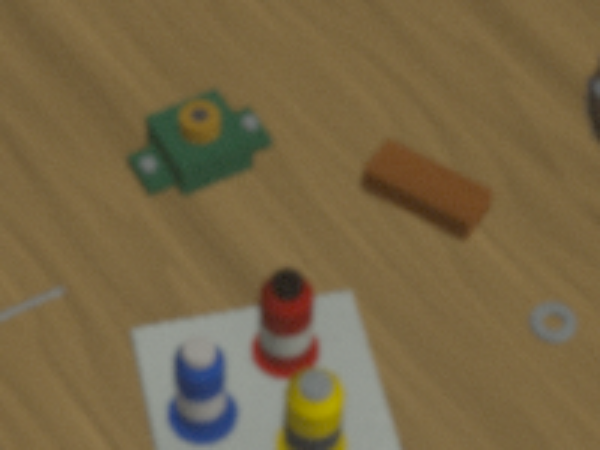

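All three containers stand upright and centred on their own pads (wrist panel: red 168,75; blue 229,68; yellow 192,20). The bushing's collar sits flat on the block.

```bash
python3 -c "
from station import env
env.pause(0.5); print(env.hand_in())"
```

```text
the job is handed in; nothing more can be done
None
```

The job is handed in at about 76 s of the 144 s allowed: the bushing is home in the bearing block, each container stands on the pad of its own colour, and the jar was left alone; the hand-in call returned no verdict.

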